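Discharge the resistivity cell and lift off its upper electrode

TASK

A high-voltage resistivity measurement has just ended. Discharge the cell by pushing its yellow shorting plunger fully home and keeping it there for about a second; then take the brass upper electrode by its black handle and lift it straight up off the sample, keeping it level all the way. Finish still holding it in the gripper, level and steady, about 100 mm above the sample and directly over it so that the sample can be changed, with the sample left lying where it is and the other things on the bench undisturbed.

Things in the scene. Friction and masses are not known exactly. Their poses are not given: they have to be found in the camera images.
- cell: Resistivity cell: fixed beige metal box, 150 mm (its x) by 240 mm (its y), deck 65 mm above the bench. Origin: centre of its underside, on the bench; z up. On the deck: the round lower electrode with sample and upper electrode, centred 45 mm along +y, and the yellow shorting plunger, 80 mm along -y.
- cell_center (a point): Centre of the top of the white and brass lower electrode (112 mm across), 73 mm above the bench, where the sample lies. Three white pins (6 mm thick, tops 81 mm above the bench) stand around it at 50.5 mm radius and locate the sample. Fixed to the cell.
- contact_post (a point): Top centre of the white post (12 mm thick, 91 mm above the bench) between lower electrode and plunger. Its thin copper contact leaf only touches the upper electrode's rim and gives way freely. Fixed to the cell.
- plunger_top (a point): Centre of the top of the yellow plunger cap (round, 30 mm across; flat top 22 mm across), 99 mm above the bench at rest, 87 mm fully pressed; moves with the plunger.
- plunger (a joint): Travel of the shorting plunger, straight down: 0 at rest (out), 0.012 m fully home against its hard stop. It springs back by itself when let go; pushing takes 1.6 N at first and 5 N at the end of the stroke.
- sample: Flat round blue-green plastic sample 90 mm across and 3 mm thick, loose, lying between the three pins on the lower electrode under the upper electrode; its top is 76 mm above the bench. Origin: centre of its underside.
- electrode: Upper electrode, loose, resting on the sample: a brass disc 76 mm across and 14 mm thick with a black bridge handle on two white posts; 56 mm tall in all, 0.45 to 0.7 kg. Origin: centre of the disc's underside; z up, x along the handle bar. Its centre of mass is on the axis through its origin.
- electrode_handle (a point): Centre of the black handle bar, 48 mm above the disc's underside (124 mm above the bench at the start). The bar is 76 mm long (along the electrode's x), 16 mm wide and 16 mm high; the posts under it are 10 mm thick, 26 mm either side of the centre; the free gap between the bar's underside and the disc is 26 mm.
- sample_tray: Loose grey tray 110 by 110 mm, 22 mm high, with spare round samples; stands beside the cell, to be left alone. Origin: centre of its underside.
- resistor_box: Loose aluminium reference-resistor box 110 (x) by 64 (y) mm, 51 mm high with its three terminals; stands beside the cell, to be left alone. Origin: centre of its underside.
- caliper: Loose digital caliper 225 mm long (along its x), 14 mm high, lying near the cell, to be left alone. Origin: middle of its length, on the bench.
Mind the look-alikes: they are no part of the job. Leave any green look-alike of the electrode alone. There is more than one size of the sample; the one meant has the size given above.

How it is judged:
On the way, in this order (a step that is already met when the one before it is completed fails the run):
1. the shorting plunger is fully home and kept there, with the electrode still resting on the sample (value of joint plunger above 0.0105 m and z of electrode in the frame of cell below 0.079 m), for 0.8 s.
2. the upper electrode is lifted clear of the sample in the gripper (z of electrode in the frame of cell above 0.106 m and contact force between electrode and the fingers above 1 N), for 0.2 s.
At the end, for the whole second after the job is handed in: The gripper alone holds the electrode, its underside 70 to 140 mm above the sample, within 30 mm sideways of the lower electrode's centre, tilted under 0.08 rad, still (under 20 mm/s and 0.15 rad/s); the sample lies flat between its pins within 6 mm of centre (z of electrode in the frame of cell between 0.146 and 0.216 m and horizontal distance between electrode and cell_center below 0.03 m and angle between electrode's own z axis and vertical below 0.08 rad and linear speed of electrode below 0.02 m/s and angular speed of electrode below 0.15 rad/s and contact force between electrode and the fingers above 1 N and contact force between electrode and cell below 0.2 N and contact force between electrode and sample below 0.2 N and horizontal distance between sample and cell_center below 0.006 m and z of sample in the frame of cell below 0.076 m); the arm keeps its last pose, push and grip.
It fails at once if the electrode is tipped by more than 0.2 rad (angle between electrode's own z axis and vertical above 0.2 rad).
It fails at once if the electrode is dragged more than 12 mm sideways on or just (under 15 mm) above the sample (z of electrode in the frame of cell below 0.091 m and horizontal distance between electrode and cell_center above 0.012 m).
It fails at once if the sample is moved more than 8 mm (distance of sample from where it was at the start of the episode above 0.008 m).
It fails at once if the sample tray, the resistor box or the caliper is moved more than 20 mm (distance of any of sample_tray, resistor_box, caliper from where it was at the start of the episode above 0.02 m).
It also fails if it takes over 51 s, if anything falls off the work surface, if the arm or the gripper's body presses on something with over 40 N, if the wrist force passes 120 N, or if a joint passes its speed limit or range.

ROBOT

A 6-joint arm with a two-finger parallel gripper is mounted at the origin on the work surface. World frame = base frame: x ahead of the robot, y to its left, z up, the work surface at z = 0. Lengths are in m, angles in rad, forces in N, time in s.
With the tool pointing down it reaches from about 0.35 to 0.925 m from the base axis. Payload 6.4 kg.
Tool frame: the origin (TCP) lies on the mounting face of the last link; the fingertips stand 199 mm ahead of it and the grasp point (between the pads) lies 180 mm ahead of it (manip.grip_point_offset is the distance from the TCP to the grasp point, in m); z points along the fingers, y is the line along which they close (so a half turn about z gives the same grasp; the last joint's range is limited). The gripper opens to 94 mm and grips with 3 to 60 N. Pads are 16 mm wide; open, the fingers measure 119 mm over their backs; the gripper's body (75 mm by 177 mm) begins 78 mm behind the grasp point.
Start: joints at [1.028, 0.245, 1.558, -0, 1.339, -0.174], TCP at [0.234, 0.606, 0.405] pointing down, gripper open.
Joint ranges: [-3.13, 3.13], [-1.02, 2.26], [0.13, 2.54], [-0.95, 4.09], [0.21, 2.88], [-2.74, 2.74]. Speed limits (rad/s): [2.57, 2.57, 3.14, 3.14, 3.14, 3.14].

INTERFACE

Orientations are given as [roll, pitch, yaw] about the fixed x, y, z axes, in that order (R = Rz(yaw) Ry(pitch) Rx(roll)).
In Python, from bench import state, snapshot, ticket, spotter, manip gives the robot as it stands.
- The arm moves only by the tool drive_tool, never from a script. Its argument "commands" is a list of rows, each a list of 5 numbers: the shift along the world's x, y, z normalised to -1 to 1, where 1 is 0.03 m, then the turn about the world's z normalised to -1 to 1, where 1 is 0.1 rad, then the opening, from 0 (shut) to 1 (fully open). A call has 1 to 20 rows; each row shifts and turns the commanded pose from where the row before left it; what a row does not reach is not made up. A row lasts 1/8 s, in which the tool goes at most 62.5 mm and 10.7 degrees, less where a joint would pass 70% of its speed; a pose out of reach is approached as far as the arm can. A call with a number of a shift or a turn outside -1 to 1 is refused whole. A call with a gripper value outside its range is refused whole. The fingers move at their own pace and stop on an object; the grip force is fixed at half the most. Time passes only in rows, so rows that do not move let the fingers close. It gives the time, the measured TCP pose, the force, the opening and the grip force at its end, in the units of the state.
- state(): the state, without advancing time (a new reading comes with each control period).
- snapshot(name): name is "scene" or "side" or "wrist"; returns a dict with "pixels" (384x512x3 uint8, red, green, blue), "range_z" (384x512 float32, m along the optical axis (not along the pixel's ray), 0 where there is no reading), "intrinsics" (3x3 intrinsics, pixels), "extrinsics" (4x4, takes a point from world to camera coordinates); the wrist camera has in their place "tool_from_camera" (4x4, takes a point from camera to tool coordinates, whose origin is the TCP and whose axes are the flange's). Camera axes: x right, y down, z forward; pixel columns grow to the right and rows downward; lengths in m; the calibration is good to about 2 mm. The wrist camera is an equidistant fisheye: a pixel r from the principal point sees the ray r / f radians off the axis. A picture is of the moment at which its call begins: read the wrist's pose just before it.
- ticket.finish_job(): hands the job in; it is judged then, once.
Trained networks look in the newest picture that a camera, given by its name, has taken for a name from the list of things; names that differ only in an ending like _2 or _b are one class to them, and where a whole thing is asked for, a point or a joint stands for the part that bears it (a point fixed in the world has none). Each returns a list of dicts, best first, with "conf" (0 to 1); they miss things now and then, are a little off and sometimes report something else, mostly with a low value. They report only what shows in the picture. A call takes as long as a camera call. They do not tell look-alikes from the thing itself.
- spotter.recognise(camera, query): "point" ([x, y, z] in m, in world coordinates, good to about 4 mm: the middle of the surface that is visible of it).
- spotter.cut_out(camera, query): "pixels" (384x512 bool, what is visible of it).
- spotter.mark_of(camera, query): "point" ([x, y, z] in m, in world coordinates, good to about 4 mm: a listed point, or the origin of a listed thing).
The state is a dict: "clock": time; "joint_positions": joint angles; "dq": joint speeds; "joint_torque": joint torques, N m; "tool_pos": TCP position; "eef_rot": TCP orientation; "wrist_force": force on the tool from outside, world axes, zero at the start; "torque": the same for the moment, N m; "opening": finger opening in m; "finger_force": force on a finger pad.
Only numpy, scipy, OpenCV 4.12 (cv2) and the standard library are available. Lean on these libraries where they do the work, as an engineer would, in place of code of your own. Each camera call takes 0.05 s, during which the arm holds its last target. There are 200 camera calls.

## Working session

There is one attempt and no reset: what is moved stays moved. The work goes in short steps, Python scripts to look and compute and a tool call to move; the robot and the scene stay as the last step left them, time stands still between calls to the robot, and variables do not carry over. Pictures are saved under pics/ and viewed, at most 10 in all, crops included, and the job is handed in when it is done.

Besides the shell and the picture viewer there is one more tool, called after "Request:" in YAML: its name, and indented under it one key for each argument. drive_tool: Moves the arm, as the interface text tells. Its arguments: {"type":"object","properties":{"commands":{"type":"array","items":{"type":"array","items":{"type":"number","minimum":-1,"maximum":1}}}},"required":["commands"]}

```bash
mkdir -p pics; cat > h.py <<'E'
import numpy as np, cv2
from bench import state, snapshot, ticket, spotter, manip
def pts(s):
    K=s["intrinsics"];E=np.linalg.inv(s["extrinsics"]);z=s["range_z"]
    v,u=np.mgrid[:z.shape[0],:z.shape[1]]
    P=np.stack([(u-K[0,2])/K[0,0]*z,(v-K[1,2])/K[1,1]*z,z],-1)
    return P@E[:3,:3].T+E[:3,3]
def proj(s,p):
    q=s["extrinsics"]@np.append(p,1);q=s["intrinsics"]@q[:3];return (q[:2]/q[2]).round().astype(int)
E
python3 - <<'E'
from h import *
ims=[]
s0=state();print(s0)
for c in("scene","side"):
    s=snapshot(c);ims.append(s["pixels"]);np.savez(c+".npz",**s)
    for n in("cell","cell_center","contact_post","plunger_top","electrode","electrode_handle","sample_tray","resistor_box","caliper"):
        print(c,n,[(round(d["conf"],2),np.round(d["point"],3).tolist(),proj(s,d["point"]).tolist()) for d in spotter.mark_of(c,n)[:3]])
for c,i in zip(("scene","side"),ims): cv2.imwrite(f"pics/{c}0.png",i[:,:,::-1])
E
```

```text
{'clock': 0.0, 'joint_positions': array([ 1.02792039e+00,  2.45782258e-01,  1.55895982e+00, -3.00873157e-05,
        1.33867836e+00, -1.74097154e-01]), 'dq': array([-0.0004018 , -0.00083545, -0.00024657, -0.00158932, -0.00083392,
       -0.00048397]), 'joint_torque': array([-2.13021588e-05, -4.15835381e+01, -3.14601016e+01,  6.85452553e-02,
        3.32519354e-02, -1.38145374e-04]), 'tool_pos': array([0.2341921 , 0.60611453, 0.4035945 ]), 'eef_rot': array([-3.13978743e+00, -2.87782138e-04,  2.77282056e+00]), 'wrist_force': array([ 0.54881182, -0.08577243, -0.03743287]), 'torque': array([-0.01260808,  0.00063444, -0.03912534]), 'finger_force': 0.0, 'opening': 0.09400262519612286}
scene cell [(0.7, [0.54, 0.006, 0.001], [227, 236])]
scene cell_center [(0.59, [0.561, 0.049, 0.07], [242, 207]), (0.58, [0.558, 0.046, 0.075], [241, 205])]
scene contact_post [(0.75, [0.534, -0.006, 0.091], [218, 207]), (0.43, [0.667, -0.1, -0.003], [244, 286])]
scene plunger_top [(0.55, [0.505, -0.067, 0.101], [191, 214])]
scene electrode [(0.78, [0.352, 0.04, -0.0], [179, 207]), (0.73, [0.558, 0.046, 0.076
[... 495 characters left out ...]
 (0.23, [0.535, -0.008, 0.092], [256, 227])]
side cell_center [(0.77, [0.556, 0.049, 0.072], [250, 213])]
side contact_post [(0.63, [0.536, -0.01, 0.092], [257, 228]), (0.24, [0.562, 0.05, 0.125], [251, 198])]
side plunger_top [(0.45, [0.509, -0.064, 0.093], [261, 250])]
side electrode [(0.87, [0.35, 0.042, 0.001], [183, 271]), (0.7, [0.561, 0.05, 0.076], [251, 210]), (0.64, [0.556, 0.046, 0.076], [250, 212])]
side electrode_handle [(0.89, [0.558, 0.048, 0.124], [250, 200]), (0.89, [0.354, 0.042, 0.052], [181, 260])]
side sample_tray [(0.81, [0.678, 0.218, 0.003], [252, 170])]
side resistor_box [(0.62, [0.439, -0.183, 0.0], [266, 324])]
side caliper [(0.76, [0.669, -0.094, 0.0], [318, 245])]
```

```bash
python3 - <<'E'
from h import *
out=[]
for c,(x,y) in(("scene",(220,205)),("side",(245,225))):
    s=dict(np.load(c+".npz"));P=pts(s);im=s["pixels"];hsv=cv2.cvtColor(im,cv2.COLOR_RGB2HSV)
    out.append(cv2.resize(im[y-75:y+75,x-100:x+100],(800,600),interpolation=cv2.INTER_CUBIC))
    y_=(hsv[...,0]>20)&(hsv[...,0]<35)&(hsv[...,1]>150)&(P[...,2]>.093)&(P[...,2]<.107)&(np.hypot(P[...,0]-.507,P[...,1]+.066)<.03)
    q=P[y_];print(c,"cap",len(q),q.mean(0).round(4),q.min(0).round(3),q.max(0).round(3))
    for n,cx,cy,z in(("brass",.559,.048,.124),("green",.352,.04,.048)):
        m=(im.max(-1)<90)&(abs(P[...,2]-z)<.014)&(np.hypot(P[...,0]-cx,P[...,1]-cy)<.055)
        q=P[m];t=q[q[:,2]>z+.004]
        r=cv2.minAreaRect((t[:,:2]*1000).astype(np.float32))
        print(c,n,len(q),len(t),"ztop",np.median(t[:,2]).round(4),r, q.max(0).round(3))
        w,v=np.linalg.eigh(np.cov(t[:,:2].T));print(np.arctan2(v[1,1],v[0,1]))
cv2.imwrite("pics/crop_scene.png",out[0][:,:,::-1]);cv2.imwrite("pics/crop_side.png",out[1][:,:,::-1])
E
```

```text
scene cap 86 [ 0.5108 -0.0687  0.0971] [ 0.495 -0.08   0.093] [ 0.522 -0.055  0.1  ]
scene brass 207 121 ztop 0.1311 ((562.5684814453125, 46.674312591552734), (15.813887596130371, 73.14573669433594), 71.60538482666016) [0.599 0.063 0.134]
2.828803136491584
scene green 91 22 ztop 0.0536 ((357.41217041015625, 32.614662170410156), (67.66788482666016, 9.019048690795898), 1.3266414403915405) [0.391 0.042 0.056]
3.068004579973141<stdin>:7: RuntimeWarning: Mean of empty slice.
  ret = um.true_divide(
Traceback (most recent call last):
ValueError: zero-size array to reduction operation minimum which has no identity
```

View pics/scene0.png

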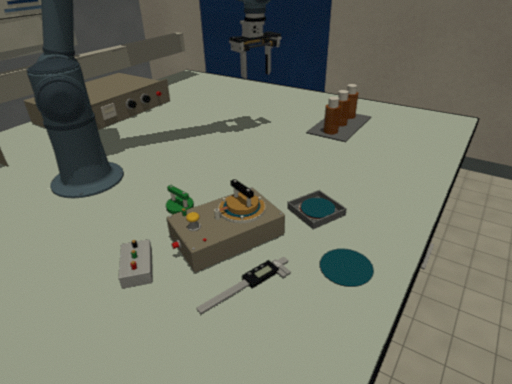

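The scene picture shows the cell at about (226,222), with the brass electrode and black handle at (241,195) and the yellow plunger at (192,218). The green look-alike is at (179,203), the tray at (317,208), the caliper at (245,285) and the resistor box at (136,262). Electrode candidates are the brass one at (241,205) and the green one at (179,207). The brass one fits: it is brass, stands on the cell and its bar is at z≈0.124.

```bash
python3 - <<'E'
from h import *
out=[]
for c,(x,y) in(("scene",(220,205)),("side",(250,225))):
    s=dict(np.load(c+".npz"));P=pts(s);im=s["pixels"];hsv=cv2.cvtColor(im,cv2.COLOR_RGB2HSV)
    out.append(cv2.resize(im[y-50:y+50,x-50:x+50],(400,400),interpolation=cv2.INTER_CUBIC))
    near=np.hypot(P[...,0]-.509,P[...,1]+.068)<.022
    q=P[near&(P[...,2]>.085)];print(c,"cap",len(q),q.mean(0).round(4) if len(q) else 0)
    if len(q):
        t=q[q[:,2]>np.percentile(q[:,2],50)];print(t.mean(0).round(4),(t.min(0)/2+t.max(0)/2).round(4),np.ptp(t,axis=0).round(4))
    m=(P[...,2]>.114)&(P[...,2]<.14)&(np.hypot(P[...,0]-.559,P[...,1]-.048)<.055)
    q=P[m]; print(c,"bar",len(q))
    if len(q)>5:
        print(cv2.minAreaRect((q[:,:2]*1000).astype(np.float32)),np.percentile(q[:,2],[2,50,98]).round(4))
        w,v=np.linalg.eigh(np.cov(q[:,:2].T));print("yaw",np.arctan2(v[1,1],v[0,1]))
    # cell top
    for n in("cell_center","plunger_top","contact_post"):
        u,v=proj(s,dict(cell_center=[.559,.048,.073],plunger_top=[.508,-.067,.099],contact_post=[.535,-.008,.091])[n]);print(n,u,v,P[v,u].round(3),im[v,u])
cv2.imwrite("pics/crops.png",np.hstack(out)[:,:,::-1])
E
```

```text
scene cap 111 [ 0.5107 -0.0693  0.0961]
[ 0.5081 -0.0665  0.0983] [ 0.5078 -0.0662  0.0985] [0.025  0.0233 0.0031]
scene bar 226
((561.8228759765625, 46.6707763671875), (17.026060104370117, 77.50570678710938), 70.24391174316406) [0.1173 0.1297 0.1334]
yaw 2.8394537666291666
cell_center 241 206 [0.573 0.028 0.089] [138 101  46]
plunger_top 192 215 [ 0.509 -0.068  0.099] [175 137  38]
contact_post 218 208 [0.515 0.013 0.071] [147 135 107]
side cap 124 [ 0.5043 -0.0677  0.0962]
[ 0.5056 -0.0669  0.0981] [ 0.5049 -0.0675  0.0994] [0.0259 0.0262 0.0053]
side bar 255
((558.8721313476562, 47.36665344238281), (18.622343063354492, 74.98335266113281), 71.43848419189453) [0.1174 0.1296 0.1331]
yaw 2.806239358759336
cell_center 251 212 [0.554 0.04  0.086] [120  82  39]
plunger_top 261 249 [ 0.509 -0.065  0.096] [157 116  41]
contact_post 256 228 [ 0.538 -0.004  0.082] [128  96  71]
```

View pics/crops.png

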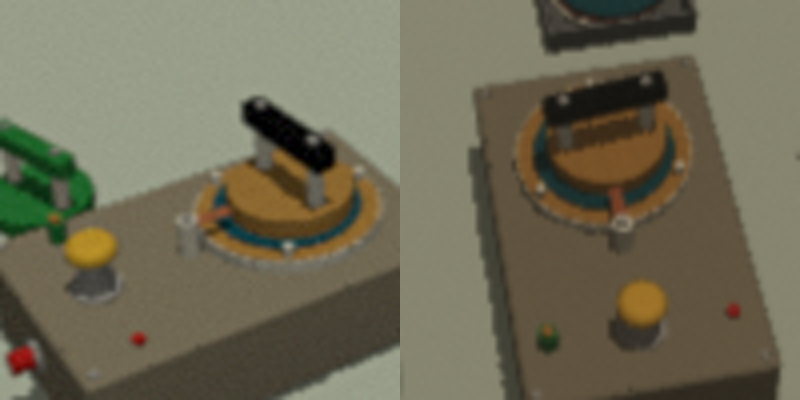

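The crops confirm it: the brass electrode with black bar is on the cell (bar 17×76 mm, top at z≈0.132, yaw ≈ -19°), and the green look-alike is off the cell. The cap is at (0.507,-0.067,0.099) and the handle at (0.560,0.047,0.124). They are 126 mm apart against 125 expected.

Request:
drive_tool:
  commands:
    - [0.4, -1, 0, 0.4, 0]
    - [0.4, -1, 0, 0, 0]
    - [0.4, -1, 0, 0, 0]
    - [0.4, -1, 0, 0, 0]
    - [0.4, -1, 0, 0, 0]
    - [0.4, -1, 0, 0, 0]
    - [0.4, -1, 0, 0, 0]
    - [0.4, -1, 0, 0, 0]
    - [0.4, -1, 0, 0, 0]
    - [0.4, -1, 0, 0, 0]
    - [0.4, -1, 0, 0, 0]
    - [0.4, -1, 0, 0, 0]
    - [0.4, -1, 0, 0, 0]
    - [0.4, -1, 0, 0, 0]
    - [0.4, -1, 0, 0, 0]
    - [0.4, -1, 0, 0, 0]
    - [0.4, -1, 0, 0, 0]
    - [0.4, -1, 0, 0, 0]
    - [0.4, -1, 0, 0, 0]
    - [0.4, -1, 0, 0, 0]

```text
clock: 3.5
tool_pos: [0.4746, 0.0053, 0.4049]
eef_rot: [3.141, 0.001, 2.813]
wrist_force: [-0.2, -1.0, -0.0]
opening: 0.0006
finger_force: 0.0
```

Request:
drive_tool:
  commands:
    - [0.5, -1, 0, 0, 0]
    - [0.6, -1, 0, 0, 0]
    - [0, -0.4, -0.5, 0, 0]
    - [0, 0, -1, 0, 0]
    - [0, 0, -0.5, 0, 0]
    - [0, 0, 0, 0, 0]
    - [0, 0, 0, 0, 0]

```text
clock: 4.38
tool_pos: [0.5075, -0.0654, 0.3455]
eef_rot: [3.142, 0.001, 2.813]
wrist_force: [0.3, -1.4, -1.1]
opening: 0.0006
finger_force: 0.0
```

Request:
drive_tool:
  commands:
    - [0, 0, -0.8, 0, 0]
    - [0, -0.05, -0.6, 0, 0]
    - [0, 0, -0.2, 0, 0]
    - [0, 0, -0.15, 0, 0]
    - [0, 0, -0.15, 0, 0]
    - [0, 0, -0.1, 0, 0]
    - [0, 0, 0, 0, 0]
    - [0, 0, 0, 0, 0]

```text
clock: 5.38
tool_pos: [0.5077, -0.0673, 0.2863]
eef_rot: [-3.141, -0.0, 2.813]
wrist_force: [-5.9, 1.5, 12.4]
opening: 0.0005
finger_force: 6.0
```

Request:
drive_tool:
  commands:
    - [0, 0, -0.05, 0, 0]
    - [0, 0, 0, 0, 0]
    - [0, 0, 0, 0, 0]
    - [0, 0, 0, 0, 0]
    - [0, 0, 0, 0, 0]
    - [0, 0, 0, 0, 0]
    - [0, 0, 0, 0, 0]
    - [0, 0, 0, 0, 0]
    - [0, 0, 0, 0, 0]
    - [0, 0, 0, 0, 0]
    - [0, 0, 0, 0, 0]

```text
clock: 6.75
tool_pos: [0.5079, -0.0673, 0.2861]
eef_rot: [-3.141, -0.001, 2.813]
wrist_force: [-10.5, 3.6, 21.2]
opening: 0.0007
finger_force: 10.3
```

```bash
python3 - <<'E'
from h import *
st=state();print(st["tool_pos"],st["wrist_force"])
for c in("scene","side"):
    s=snapshot(c);P=pts(s)
    print(c,[(round(d["conf"],2),np.round(d["point"],3).tolist()) for n in("plunger_top","electrode_handle") for d in spotter.mark_of(c,n)[:2]])
    m=(P[...,2]>.114)&(P[...,2]<.14)&(np.hypot(P[...,0]-.559,P[...,1]-.048)<.055)
    q=P[m];print(cv2.minAreaRect((q[:,:2]*1000).astype(np.float32)))
E
```

```text
[ 0.50787587 -0.06728878  0.28610994] [-10.47220823   3.62620198  21.2303058 ]
scene [(0.54, [0.668, -0.099, -0.003]), (0.47, [0.505, -0.071, 0.09]), (0.65, [0.356, 0.038, 0.046]), (0.6, [0.564, 0.047, 0.121])]
((564.03076171875, 47.03590393066406), (17.069297790527344, 76.37692260742188), 70.6057357788086)
side [(0.53, [0.564, 0.05, 0.124])]
((0.0, 0.0), (0.0, 0.0), 0.0)
```

Request:
drive_tool:
  commands:
    - [0, 0, 0.3, 0, 0]
    - [0, 0, 1, 0, 0]
    - [0, 0, 1, 0, 0]
    - [0, 0, 1, 0, 0]
    - [0.5, 1, 0.7, 0, 1]
    - [0.5, 1, 0, 0, 1]
    - [0.5, 1, 0, 0, 1]
    - [0.2, 0.8, 0, 0, 1]
    - [0, 0, 0, 0, 1]
    - [0, 0, 0, 0, 1]
    - [0, 0, 0, 0, 1]

```text
clock: 8.43
tool_pos: [0.5582, 0.046, 0.4031]
eef_rot: [-3.141, 0.0, 2.812]
wrist_force: [0.2, 0.5, 1.2]
opening: 0.0673
finger_force: 0.0
```

```bash
python3 - <<'E'
from h import *
from scipy.spatial.transform import Rotation as R
st=state();print(st["tool_pos"],st["eef_rot"],st["opening"])
s=snapshot("wrist");im=s["pixels"];cv2.imwrite("pics/wrist1.png",im[:,:,::-1])
K=s["intrinsics"];z=s["range_z"];v,u=np.mgrid[:384,:512]
a=(u-K[0,2])/K[0,0];b=(v-K[1,2])/K[1,1];r=np.hypot(a,b);k=np.tan(np.minimum(r,1.5))/np.maximum(r,1e-6)
C=np.stack([a*k*z,b*k*z,z],-1);T=s["tool_from_camera"]
P=(C@T[:3,:3].T+T[:3,3])@R.from_euler("xyz",st["eef_rot"]).as_matrix().T+st["tool_pos"]
m=(P[...,2]>.114)&(P[...,2]<.14)&(np.hypot(P[...,0]-.561,P[...,1]-.047)<.06)&(z>0)
q=P[m];print(len(q),cv2.minAreaRect((q[:,:2]*1000).astype(np.float32)),np.percentile(q[:,2],[5,50,95]))
for n in("electrode_handle","electrode"):print(n,[(round(d["conf"],2),np.round(d["point"],3).tolist()) for d in spotter.mark_of("wrist",n)[:2]])
E
```

```text
[0.55819944 0.04596681 0.40313292] [-3.14144512e+00  2.77773474e-04  2.81160671e+00] 0.06731529581917428
1489 ((563.2998046875, 47.96453857421875), (15.684073448181152, 76.08329772949219), 70.9752426147461) [0.13187029 0.13404738 0.13569698]
electrode_handle [(0.83, [0.57, 0.049, 0.121]), (0.62, [0.352, 0.043, 0.05])]
electrode [(0.95, [0.352, 0.039, -0.001]), (0.77, [0.562, 0.049, 0.074])]
```

View pics/wrist1.png

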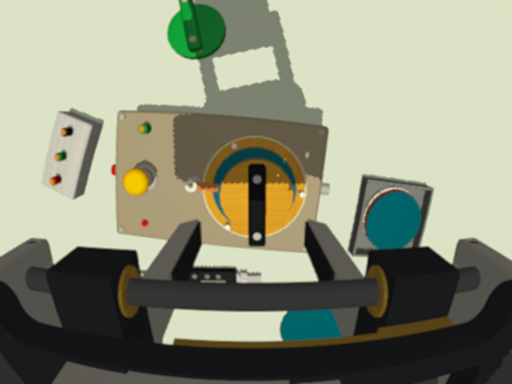

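The wrist view shows the brass electrode with its black bar (257,203) square across the closing line of the fingers. The plunger (136,181) is released, and the green look-alike (197,30) is far off. The bar centre from three views is (0.562,0.0475), with its axis aligned to the gripper.

Request:
drive_tool:
  commands:
    - [0.12, 0.05, -0.5, 0, 1]
    - [0, 0, -1, 0, 1]
    - [0, 0, -0.9, 0, 1]
    - [0, 0, -0.6, 0, 1]
    - [0, 0, -0.3, 0, 1]
    - [0, 0, 0, 0, 1]
    - [0, 0, 0, 0, 1]

```text
clock: 9.45
tool_pos: [0.5624, 0.0483, 0.3052]
eef_rot: [3.141, 0.002, 2.813]
wrist_force: [0.5, -1.1, -0.3]
opening: 0.0938
finger_force: 0.0
```

Request:
drive_tool:
  commands:
    - [0, 0, 0, 0, 0]
    - [0, 0, 0, 0, 0]
    - [0, 0, 0, 0, 0]
    - [0, 0, 0, 0, 0]
    - [0, 0, 0, 0, 0]
    - [0, 0, 0, 0, 0]
    - [0, 0, 0, 0, 0]
    - [0, 0, 0, 0, 0]
    - [0, 0, 0, 0, 0]
    - [0, 0, 0, 0, 0]
    - [0, 0, 0, 0, 0]
    - [0, 0, 0, 0, 0]

```text
clock: 10.95
tool_pos: [0.5619, 0.0484, 0.3042]
eef_rot: [3.141, 0.0, 2.813]
wrist_force: [0.1, 1.7, -0.2]
opening: 0.0157
finger_force: 30.0
```

Gripped (15.7 mm opening, 30 N). Lift slowly, first to a small height.

Request:
drive_tool:
  commands:
    - [0, 0, 0.1, 0, 0]
    - [0, 0, 0.15, 0, 0]
    - [0, 0, 0.2, 0, 0]
    - [0, 0, 0.2, 0, 0]
    - [0, 0, 0.2, 0, 0]
    - [0, 0, 0.2, 0, 0]
    - [0, 0, 0.2, 0, 0]
    - [0, 0, 0, 0, 0]
    - [0, 0, 0, 0, 0]
    - [0, 0, 0, 0, 0]
    - [0, 0, 0, 0, 0]

```text
clock: 12.32
tool_pos: [0.5619, 0.0483, 0.3414]
eef_rot: [-3.141, -0.0, 2.813]
wrist_force: [0.3, -0.1, -5.2]
opening: 0.016
finger_force: 30.0
```

```bash
python3 - <<'E'
from h import *
print(state()["torque"],state()["wrist_force"])
o=[]
for c,(x,y) in(("scene",(235,195)),("side",(250,215))):
    s=snapshot(c);print(c,[(n,round(d["conf"],2),np.round(d["point"],3).tolist()) for n in("electrode","sample","cell_center") for d in spotter.mark_of(c,n)[:3]])
    o.append(cv2.resize(s["pixels"][y-50:y+50,x-50:x+50],(400,400),interpolation=cv2.INTER_CUBIC))
cv2.imwrite("pics/lift.png",np.hstack(o)[:,:,::-1])
E
```

```text
[-0.03829779  0.00313439  0.02000127] [ 0.33991329 -0.07546869 -5.16972599]
scene [('electrode', 0.72, [0.354, 0.043, 0.002]), ('electrode', 0.61, [0.558, 0.046, 0.113]), ('sample', 0.88, [0.82, 0.06, -0.004]), ('sample', 0.62, [0.561, 0.052, 0.074]), ('cell_center', 0.88, [0.56, 0.044, 0.074])]
side [('electrode', 0.92, [0.348, 0.044, 0.003]), ('electrode', 0.6, [0.566, 0.052, 0.115]), ('sample', 0.87, [0.819, 0.063, 0.006]), ('sample', 0.75, [0.555, 0.047, 0.075]), ('cell_center', 0.86, [0.558, 0.048, 0.073])]
```

View pics/lift.png

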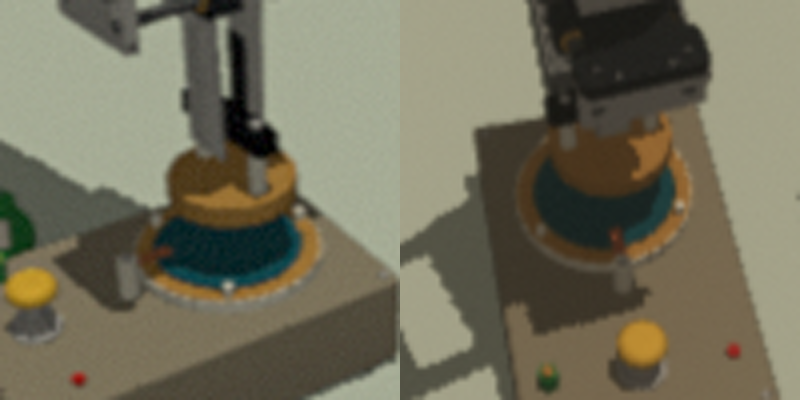

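The electrode is held about 37 mm up and level: disc at (232,185) in the left crop, with the sample (230,245) lying between its pins and nothing stuck to the disc. I'll raise it the remaining 63 mm.

Request:
drive_tool:
  commands:
    - [0, 0, 0.2, 0, 0]
    - [0, 0, 0.3, 0, 0]
    - [0, 0, 0.3, 0, 0]
    - [0, 0, 0.3, 0, 0]
    - [0, 0, 0.3, 0, 0]
    - [0, 0, 0.3, 0, 0]
    - [0, 0, 0.3, 0, 0]
    - [0, 0, 0.1, 0, 0]
    - [0, 0, 0, 0, 0]
    - [0, 0, 0, 0, 0]
    - [0, 0, 0, 0, 0]
    - [0, 0, 0, 0, 0]
    - [0, 0, 0, 0, 0]
    - [0, 0, 0, 0, 0]
    - [0, 0, 0, 0, 0]
    - [0, 0, 0, 0, 0]

```text
clock: 14.72
tool_pos: [0.5619, 0.0483, 0.4047]
eef_rot: [3.142, 0.0, 2.813]
wrist_force: [0.2, -0.7, -4.9]
opening: 0.0155
finger_force: 30.0
```

```bash
python3 - <<'E'
from h import *
print(state())
o=[]
for c,(x,y) in(("scene",(235,185)),("side",(250,205))):
    s=snapshot(c);print(c,[(n,round(d["conf"],2),np.round(d["point"],3).tolist()) for n in("electrode","sample","cell_center") for d in spotter.mark_of(c,n)[:3]])
    o.append(cv2.resize(s["pixels"][y-60:y+60,x-60:x+60],(400,400),interpolation=cv2.INTER_CUBIC))
cv2.imwrite("pics/lift2.png",np.hstack(o)[:,:,::-1])
E
```

```text
{'clock': 14.725, 'joint_positions': array([-1.15226705e-01,  4.49624077e-02,  1.78050335e+00, -7.05105798e-07,
        1.31605881e+00, -1.35722814e+00]), 'dq': array([-1.51022502e-03,  7.98795996e-04, -4.14768482e-04, -3.99809238e-04,
        8.01590941e-06, -5.59724045e-04]), 'joint_torque': array([-1.27947635e-03, -3.59420693e+01, -3.39728379e+01, -2.06469238e-03,
        6.69493480e-02, -4.25904602e-05]), 'tool_pos': array([0.56193223, 0.04831391, 0.40468067]), 'eef_rot': array([3.14157889e+00, 6.66819863e-05, 2.81279794e+00]), 'wrist_force': array([ 0.15738758, -0.72660781, -4.87594838]), 'torque': array([ 0.02700056, -0.00923339,  0.03227936]), 'finger_force': 29.99869555234909, 'opening': 0.015450613806058524}
scene [('electrode', 0.68, [0.35, 0.043, 0.003]), ('electrode', 0.62, [0.56, 0.049, 0.178]), ('sample', 0.93, [0.56, 0.05, 0.075]), ('sample', 0.87, [0.82, 0.06, -0.001]), ('cell_center', 0.69, [0.558, 0.044, 0.074])]
side [('electrode', 0.73, [0.348, 0.044, 0.001]), ('electrode', 0.57, [0.564, 0.048, 0.178]), ('sample', 0.96, [0.825, 0.062, 0.002]), ('sample', 0.6, [0.557, 0.05, 0.078]), ('cell_center', 0.78, [0.559, 0.045, 0.072])]
```

View pics/lift2.png

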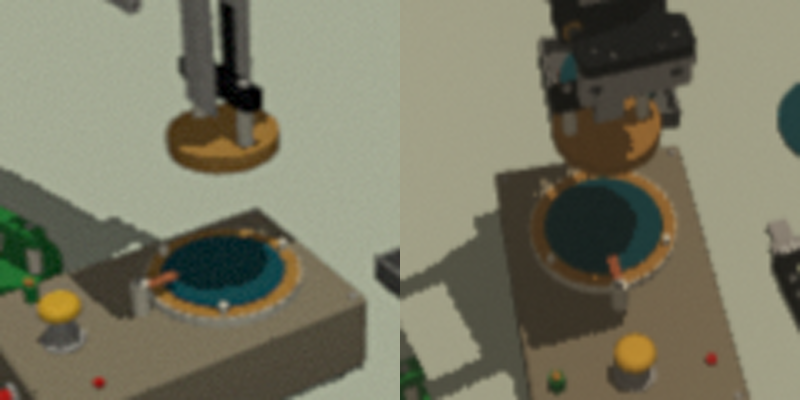

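The electrode (222,140 in the left crop) hangs level at z≈0.177 over the sample (225,270), which lies centred between its pins. Everything checks, so I'm handing in.

```bash
python3 -c "
from bench import ticket
print(ticket.finish_job())"
```

```text
the job is handed in; nothing more can be done
None
```

I pushed the plunger fully home and held it for over a second, then lifted the electrode; it is held level and steady about 100 mm above the centred sample, and the job is handed in (no verdict was returned).

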